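# Push the tip box down the docking lane

### The arm

A 6-joint arm with a two-finger parallel gripper is mounted at the origin on the work surface. World frame = base frame: x ahead of the robot, y to its left, z up, the work surface at z = 0. Lengths are in m, angles in rad, forces in N, time in s.
With the tool pointing down it reaches from about 0.375 to 0.9 m from the base axis. Payload 3.1 kg.
Tool frame: the origin (TCP) lies at the very end of the fingers, on their centre line; the grasp point (between the pads) lies 19 mm behind it; z points along the fingers, y is the direction in which the jaws open and shut (so a half turn about z gives the same grasp; the last joint's range is limited). The gripper opens to 87 mm and grips with 3 to 60 N. Pads are 19 mm wide; open, the fingers measure 117 mm over their backs; the gripper's body (75 mm by 190 mm) begins 51 mm behind the grasp point.
Start: joints at [-1.308, 0.527, 1.433, -0, 1.181, -0.178], TCP at [0.267, -0.565, 0.223] pointing down, gripper open.
Joint ranges: [-3.08, 3.08], [-0.75, 2.2], [0.22, 2.44], [-1.43, 4.57], [0, 2.65], [-2.85, 2.85]. Speed limits (rad/s): [2.79, 2.79, 3.14, 3.14, 3.14, 3.14].

### API

Orientations are given as a unit quaternion [x, y, z, w].
In Python, from rig import robot gives the robot as it stands. The module is installed in compiled form; this text tells all that it offers.
- The arm moves only by the tool send_rows, never from a script. Its argument "deltas" is a list of rows, each an object of numbers: "tx", "ty", "tz": the shift along the tool's x, y, z in cm; "rx", "ry", "rz": the turn, a rotation vector about the tool's x, y, z in rad. A call has 1 to 5 rows; each row is the pose to reach, as a shift and turn from the pose commanded when the call began, along the tool's axes at that moment; what a row does not reach only later rows make up. A row lasts 1/12 s, in which the tool goes at most 41.7 mm and 7.16 degrees, less where a joint would pass 70% of its speed; a pose out of reach is approached as far as the arm can. A call with a gripper value outside its range is refused whole. "claw" is the finger opening in cm, from 0 to 8.7, set as the call begins (left out, the last holds). The fingers move at their own pace and stop on an object; "squeeze" is the grip in N (left out, the last holds). Time passes only in rows, so rows that repeat a pose let the fingers close. It gives the time, the measured TCP pose, the force and the opening at its end, in the units of the state.
- robot.get_obs(): the state, without advancing time (a new reading comes with each control period).
- robot.camera(name): name is "scene" or "top" or "wrist"; returns a dict with "color" (420x560x3 uint8, red, green, blue), "z_map" (420x560 float32, m along the optical axis (not along the pixel's ray), 0 where there is no reading), "intrinsics" (3x3 intrinsics, pixels), "distortion" ([k1, k2, p1, p2, k3] as OpenCV has them; the pictures are not rectified), "R" (3x3) and "t" (3): a world point X has camera coordinates R X + t; the wrist camera has in their place "tool_from_camera" (4x4, takes a point from camera to tool coordinates, whose origin is the TCP and whose axes are the flange's). Camera axes: x right, y down, z forward; pixel columns grow to the right and rows downward; lengths in m; the calibration is good to about 2 mm. A picture is of the moment at which its call begins: read the wrist's pose just before it.
- robot.hand_in(): hands the job in, once; it reports no verdict.
Trained networks look in the newest picture that a camera, given by its name, has taken for a name from the list of things; names that differ only in an ending like _2 or _b are one class to them, and where a whole thing is asked for, a point or a joint stands for the part that bears it (a point fixed in the world has none). Each returns a list of dicts, best first, with "p" (0 to 1); they miss things now and then, are a little off and sometimes report something else, mostly with a low value. They report only what shows in the picture. A call takes as long as a camera call. They do not tell look-alikes from the thing itself.
- robot.outline_of(label, camera): "pixels" (420x560 bool, what is visible of it) and "xy" ([column, row] in pixels, amid what is visible of it).
- robot.tip_of(label, camera): "xy" ([column, row] in pixels: a listed point, or the origin of a listed thing).
The state is a dict: "time": time; "q": joint angles; "joint_velocities": joint speeds; "joint_torque": joint torques, N m; "position": TCP position; "tool_rot": TCP orientation; "ft_force": force on the tool from outside, world axes, zero at the start; "moment": the same for the moment, N m; "grip_width": finger opening in m.
Only numpy, scipy, OpenCV 4.12 (cv2) and the standard library are available. Lean on these libraries where they do the work, as an engineer would, in place of code of your own. Each camera call takes 0.05 s, during which the arm holds its last target.

### The job

The pipette-tip box stands askew on the open front part of the docking plate. Using only the fingers, square it up and push it down the lane between the two guide rails until it is fully home against the black end stop, then leave it there. Neither the box nor the robot may touch either rail at any time, the box must stay flat on the plate (never lifted or tipped), and the other things on the bench are to be left where they are.

Things in the scene. Friction and masses are not known exactly. Their poses are not given: they have to be found in the camera images.
- tipbox: Closed plastic pipette-tip box, a blue lower part and a white lid, 120 mm long (its x), 90 mm wide (its y), 62 mm high, 0.17 to 0.34 kg, plain flat sides. Origin at the centre of its underside; its z is up. It starts on the open front part of the dock plate, at most 20 mm off the lane's middle line and turned at most 0.2 rad from the lane, its +x end towards the lane.
- dock: The fixed docking plate: aluminium, 345 mm long (x -160 to +185 mm), 180 mm wide, 5 mm thick (top at z = 5 mm), flat on the bench. Origin on the bench under the lane's middle line, at the mouth where the rails begin; +x is the way into the lane, y is across it. x below 0 is the open front part, without rails.
- lane_end (a point): Middle of the foot of the black end stop's near face, at x = 170, y = 0, z = 5 mm of the dock, same axes as the dock. The stop is fixed, 110 mm wide, and rises to 50 mm above the bench. With the box home, the box's origin is 60 mm before this point (x = 110, y = 0 of the dock).
- rail_left: The dark steel guide rail on the dock's +y side: fixed bar 170 mm long, 10 mm wide, 20 mm high, on the plate (its top is 25 mm above the bench). Origin at the centre of its underside, at x = 85, y = +60, z = 5 mm of the dock; x along the rail. The free lane between the rails is 110 mm wide, so the 90 mm box has 10 mm to spare on each side when centred.
- rail_right: The same rail on the dock's -y side, origin at x = 85, y = -60, z = 5 mm of the dock.
- jar: Bystander: amber jar, 52 mm across, 75 mm high, standing on the bench near the end stop, on the -y side. Origin at the centre of its underside.
- beaker: Bystander: glass beaker, 60 mm across, 75 mm high, standing on the bench beside the +y rail. Origin at the centre of its underside.
- marker: Bystander: marker pen, 110 x 15 x 15 mm, lying on the bench beyond the end stop. Origin at the centre of its underside; x along it.
- timer: Bystander: black bench timer, 75 x 65 x 28 mm. Origin at the centre of its underside.
- tube_rack: Bystander: blue tube rack with some capped tubes, 210 x 100 mm, 86 mm high over the caps. Origin at the centre of its underside; x along it.
- wash_bottle: Bystander: white bottle, 64 mm across, 160 mm high. Origin at the centre of its underside.
Things that resemble listed ones, but are neither listed nor needed, are in the scene too. What is shaped like the tipbox but pink or yellow is not meant.

How it is judged:
By the outcome, as a careful person would: the job done as asked, in the order asked, and still so for the second after the job is handed in, with the robot touching nothing.
It also fails if it takes over 64 s, if anything falls off the work surface, if the arm or the gripper's body presses on something with over 40 N, if the wrist force passes 120 N, or if a joint passes its speed limit or range.

## Working session

There is one attempt and no reset: what is moved stays moved. The work goes in short steps, Python scripts to look and compute and a tool call to move; the robot and the scene stay as the last step left them, time stands still between calls to the robot, and variables do not carry over. Pictures are saved under pics/ and viewed, and the job is handed in when it is done.

Besides the shell and the picture viewer there is one more tool, called in YAML: its name, and indented under it one key for each argument. send_rows: Moves the arm, as the interface text tells. Its arguments: {"type":"object","properties":{"deltas":{"type":"array","items":{"type":"object","properties":{"tx":{"type":"number"},"ty":{"type":"number"},"tz":{"type":"number"},"rx":{"type":"number"},"ry":{"type":"number"},"rz":{"type":"number"}}}},"claw":{"type":"number"},"squeeze":{"type":"number"}},"required":["deltas"]}

```bash
mkdir -p pics; ls; cat > h.py <<'E'
from rig import robot
import numpy as np, cv2
def snap(n,f):
    c=robot.camera(n); cv2.imwrite('pics/'+f,c['color'][:,:,::-1]); return c
def world(c,uv,z=None):
    # uv pixels -> world using plane height z
    p=cv2.undistortPoints(np.array(uv,float).reshape(-1,1,2),c['intrinsics'],np.array(c['distortion'])).reshape(-1,2)
    R=np.array(c['R']);t=np.array(c['t']);o=-R.T@t
    d=np.c_[p,np.ones(len(p))]@R
    return o+d*((z-o[2])/d[:,2])[:,None]
def cloud(c):
    zm=c['z_map'];v,u=np.mgrid[:420,:560]
    p=cv2.undistortPoints(np.stack([u,v],-1).reshape(-1,1,2).astype(float),c['intrinsics'],np.array(c['distortion'])).reshape(-1,2)
    P=np.c_[p,np.ones(len(p))]*zm.reshape(-1,1)
    return ((P-np.array(c['t']))@np.array(c['R'])).reshape(420,560,3)
E
python3 - <<'E'
from h import *
o=robot.get_obs();print(o)
for n in('scene','top'):
    c=snap(n,n+'0.png');print(n,c['intrinsics'],c['t'])
    for l in('tipbox','dock','rail_left','lane_end'):
        try: print(l,[(r['p'],r['xy']) for r in robot.tip_of(l,n)])
        except Exception as e: print(l,e)
E
```

```text
pics
{'time': 0.0, 'q': array([-1.30850032e+00,  5.28460371e-01,  1.43391977e+00, -2.82638510e-05,
        1.18138349e+00, -1.78514065e-01]), 'joint_velocities': array([ 1.02794392e-03, -4.86997068e-04,  2.98966575e-05, -7.53401557e-04,
        1.00832870e-03,  1.99671156e-04]), 'joint_torque': array([-9.62282211e-04, -4.40037167e+01, -1.76593816e+01,  6.31494122e-02,
        5.83423488e-02, -1.69364635e-04]), 'position': array([ 0.26648634, -0.56452165,  0.22156964]), 'tool_rot': array([ 9.75807227e-01,  2.18630001e-01, -5.85153639e-05, -1.08398633e-03]), 'ft_force': array([-0.06583902, -0.23622353, -0.14595865]), 'moment': array([-0.00414497,  0.00909403, -0.02946775]), 'grip_width': 0.0867188381049417}
scene [[398.11879353   0.         286.88128708]
 [  0.         398.11879353 215.20275394]
 [  0.           0.           1.        ]] [-0.41545362 -0.1072669   1.32903908]
tipbox [(0.98, [259.8, 152.7]), (0.97, [161.0, 295.1]), (0.93, [328.4, 221.3]), (0.9, [295.1, 175.6])]
dock [(0.83, [307.2, 236.7])]
rail_left [(0.67, [310.3, 261.3])]
lane_end [(0.82, [276.2, 269.1])]
top [[454.79141424   0.         277.70140515]
 [  0.         454.79141424 209.30480079]
 [  0.           0.           1.        ]] [0.02097057 0.44553786 1.42410646]
tipbox [(0.73, [254.8, 179.2]), (0.7, [176.2, 292.1]), (0.68, [204.3, 236.1]), (0.27, [283.8, 181.2])]
dock [(0.69, [281.7, 184.0])]
rail_left [(0.72, [303.8, 204.1])]
lane_end [(0.72, [328.8, 187.9])]
```

View pics/scene0.png

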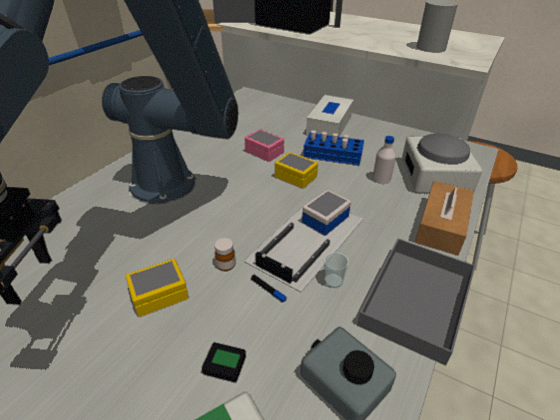

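View pics/top0.png

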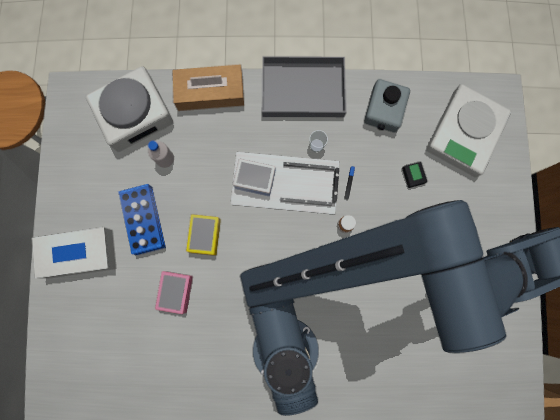

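The top picture shows the white/blue box at about (255,177), rails at columns 282–338 (rows 165 and 200), the stop near (335,185), the beaker at (318,142) and the jar at (347,223). The lane runs towards image right. Next I'll measure it precisely.

```bash
python3 - <<'E'
from h import *
c=snap('top','t1.png');W=cloud(c)
import pickle;pickle.dump(c,open('top.pkl','wb'))
for p in [(255,177),(310,183),(310,165),(338,180),(240,205)]:
    print(p,W[p[1],p[0]])
im=cv2.resize(c['color'][130:240,220:370,::-1],None,fx=5.3,fy=5.3,interpolation=cv2.INTER_CUBIC)
cv2.imwrite('pics/t1z.png',im)
# box top pts
Z=W[...,2];m=(Z>.055)&(Z<.08);m[:, :225]=0;m[:,300:]=0;m[:150]=0;m[210:]=0
P=W[m];print(m.sum(),P[:,2].mean(),cv2.minAreaRect(P[:,:2].astype(np.float32)*1000))
for l in('tipbox','dock','rail_left','rail_right','jar','beaker'):
    for r in robot.outline_of(l,'top')[:4]:
        q=W[r['pixels']];print(l,round(r['p'],2),r['xy'],q.mean(0).round(3),cv2.minAreaRect(q[:,:2].astype(np.float32)*1000) )
print(c['R'],c['t'],c['distortion'])
E
```

```text
(255, 177) [0.5436164  0.09510578 0.06732201]
(310, 183) [ 0.5384178  -0.08380392  0.00449865]
(310, 165) [ 0.59308698 -0.08238744  0.03008753]
(338, 180) [ 0.54942133 -0.17704429  0.00302281]
(240, 205) [0.46354073 0.14616141 0.00595719]
1053 0.06671907415594218 ((549.87255859375, 100.02183532714844), (120.42137145996094, 91.4676284790039), 78.11980438232422)
tipbox 0.75 [253.8, 174.7] [0.542 0.099 0.071] ((413.66668701171875, 96.54795837402344), (383.7907409667969, 130.9678497314453), 1.4123111963272095)
tipbox 0.64 [173.0, 293.7] [0.182 0.342 0.066] ((173.36404418945312, 219.93267822265625), (379.165771484375, 127.1044921875), 85.97239685058594)
tipbox 0.56 [203.2, 237.3] [0.36  0.255 0.063] ((336.41058349609375, 163.9155731201172), (328.2249450683594, 137.86575317382812), 73.39083099365234)
dock 0.59 [296.2, 187.7] [ 0.532 -0.03   0.015] ((428.85333251953125, 6.0530853271484375), (347.7691345214844, 412.6811218261719), 85.84679412841797)
rail_left 0.68 [297.5, 186.5] [ 0.532 -0.028  0.016] ((427.6188659667969, 9.335418701171875), (349.50592041015625, 409.74456787109375), 84.64104
[... 283 characters left out ...]
49006080627441), 84.40571594238281)
rail_right 0.4 [350.0, 181.0] [ 0.541 -0.214  0.013] ((539.74365234375, -214.5821533203125), (16.0523681640625, 96.80416870117188), 78.49305725097656)
jar 0.69 [347.6, 226.0] [ 0.395 -0.191  0.064] ((396.3835754394531, -192.4459228515625), (45.814613342285156, 46.470489501953125), 86.99785614013672)
beaker 0.86 [315.2, 142.0] [ 0.669 -0.106  0.054] ((464.5227966308594, -59.002647399902344), (59.75927734375, 507.9848937988281), 77.21231079101562)
[[ 0.00365067 -0.99998854  0.00309618]
 [-0.98833523 -0.0040795  -0.1522394 ]
 [ 0.15225029 -0.00250429 -0.9883388 ]] [0.02097057 0.44553786 1.42410646] [-0.10515354  0.          0.          0.          0.        ]
```

View pics/t1z.png

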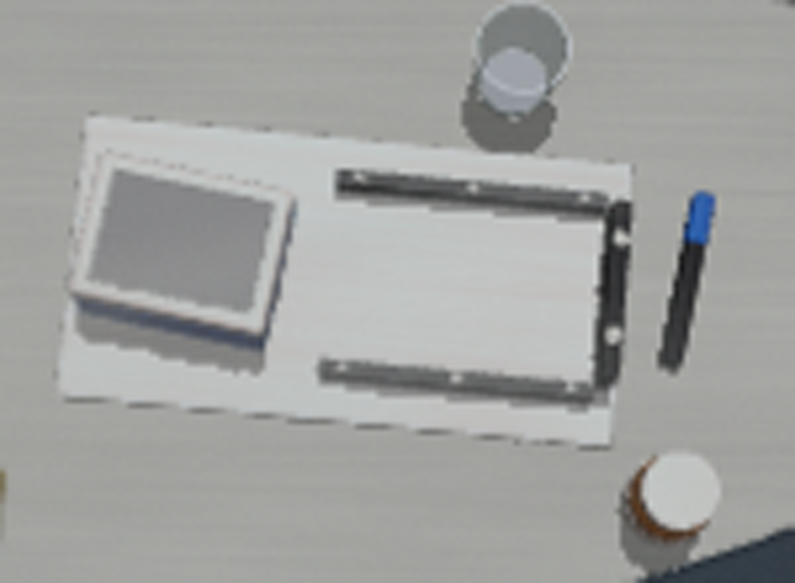

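```bash
python3 - <<'E'
from h import *
import pickle;c=pickle.load(open('top.pkl','rb'))
f=lambda L:(np.array(L,float)+.5)/5.3-.5+np.array([220,130])
def fit(W,M,n):
    a=W[:,:2].mean(0);b=M.mean(0);H=(M-b).T@(W[:,:2]-a);th=np.arctan2(H[0,1]-H[1,0],H[0,0]+H[1,1])
    R=np.array([[np.cos(th),-np.sin(th)],[np.sin(th),np.cos(th)]]);t=a-R@b
    print(n,t.round(4),th.round(4),'res mm',((W[:,:2]-(M@R.T+t))*1000).round(1).tolist());return t,R,th
D=world(c,f([(88,117),(634,163),(610,447),(60,398)]),.005)
M=np.array([(-.16,.09),(.185,.09),(.185,-.09),(-.16,-.09)])
t,R,th=fit(D,M,'dock plate')
# rails tops z .025: from outlines of dark pixels, refine via corners
r=world(c,f([(337,170),(607,192),(605,206),(336,192)]),.025)
print('railL in dock',((r[:,:2]-t)@R*1000).round(1).tolist())
r=world(c,f([(322,358),(592,385),(592,402),(320,380)]),.025)
print('railR',((r[:,:2]-t)@R*1000).round(1).tolist())
r=world(c,f([(611,202),(632,203),(616,383),(596,381)]),.05)
print('stop',((r[:,:2]-t)@R*1000).round(1).tolist())
B=world(c,f([(102,152),(295,193),(266,334),(74,292)]),.067)
tb,Rb,tbh=fit(B,np.array([(-.06,.045),(.06,.045),(.06,-.045),(-.06,-.045)]),'box')
print('box in dock',((tb-t)@R*1000).round(1),tbh-th)
E
```

```text
dock plate [0.5412 0.0105] -1.6557 res mm [[-0.1, -0.2], [1.0, -0.7], [-0.4, 2.3], [-0.5, -1.5]]
railL in dock [[-0.2, 64.2], [167.7, 65.4], [167.0, 56.4], [0.4, 50.2]]
railR [[0.9, -54.5], [166.8, -56.5], [167.5, -67.0], [0.9, -68.2]]
stop [[167.8, 52.8], [180.6, 53.3], [178.4, -58.5], [166.3, -58.4]]
box [0.5492 0.0973] -1.7735 res mm [[-0.5, 0.5], [-1.4, 1.6], [0.5, 0.3], [1.4, -2.5]]
box in dock [-87.2   0.6] -0.11781804857490741
```

```bash
cat >> h.py <<'E'
from scipy.spatial.transform import Rotation as Ro
T0=np.array([.5412,.0105]);TH=-1.6557
def d2w(x,y): 
    c,s=np.cos(TH),np.sin(TH);return T0+np.array([c*x-s*y,s*x+c*y])
def w2d(p):
    c,s=np.cos(TH),np.sin(TH);d=np.asarray(p)[...,:2]-T0;return np.stack([c*d[...,0]+s*d[...,1],-s*d[...,0]+c*d[...,1]],-1)
def plan(x,y,z,yaw=None):
    """target in dock mm->m; yaw offset rel. to pushing pose"""
    o=robot.get_obs();Rc=Ro.from_quat(o['tool_rot']);p=o['position']
    w=np.r_[d2w(x,y),z];d=Rc.inv().apply(w-p)*100
    yw=TH+np.pi+(yaw or 0)
    Rt=Ro.from_matrix(np.array([[np.cos(yw),np.sin(yw),0],[np.sin(yw),-np.cos(yw),0],[0,0,-1]]))
    rv=(Rc.inv()*Rt).as_rotvec()
    print('t',round(o['time'],2),'dock',(w2d(p)*1000).round(1),'z',(p[2]*1000).round(1),'delta cm',d.round(2),'rot',rv.round(3),'F',o['ft_force'].round(1))
E
python3 -c "
from h import *
plan(-.19,0,.22)"
```

```text
t 0.85 dock [ 596.9 -224.7] z 222.6 delta cm [ 58.93 -56.79   0.25] rot [ 0.     0.    -1.045] F [-0.3  0.5 -0.1]
```

send_rows:
  deltas:
    - {"tx": 58.9, "ty": -56.8, "tz": 0, "rz": -1.045}
    - {"tx": 58.9, "ty": -56.8, "tz": 0, "rz": -1.045}
    - {"tx": 58.9, "ty": -56.8, "tz": 0, "rz": -1.045}
    - {"tx": 58.9, "ty": -56.8, "tz": 0, "rz": -1.045}
    - {"tx": 58.9, "ty": -56.8, "tz": 0, "rz": -1.045}
  claw: 5

```text
schema error: expected keys tx, ty, tz, rx, ry, rz
```

```bash
python3 -c "
from h import *
plan(-.19,0,.22)"
```

```text
t 0.85 dock [ 596.9 -224.7] z 222.6 delta cm [ 58.93 -56.79   0.25] rot [ 0.     0.    -1.045] F [-0.3  0.5 -0.1]
```

send_rows:
  deltas:
    - {"tx": 58.9, "ty": -56.8, "tz": 0, "rx": 0, "ry": 0, "rz": -1.045}
    - {"tx": 58.9, "ty": -56.8, "tz": 0, "rx": 0, "ry": 0, "rz": -1.045}
    - {"tx": 58.9, "ty": -56.8, "tz": 0, "rx": 0, "ry": 0, "rz": -1.045}
    - {"tx": 58.9, "ty": -56.8, "tz": 0, "rx": 0, "ry": 0, "rz": -1.045}
    - {"tx": 58.9, "ty": -56.8, "tz": 0, "rx": 0, "ry": 0, "rz": -1.045}
  claw: 5

```text
time: 1.27
position: [0.3409, -0.3688, 0.2226]
tool_rot: [0.86, 0.51, 0.0, 0.0]
ft_force: [1.8, 0.9, 0.2]
grip_width: 0.0616
```

```bash
python3 -c "
from h import *
plan(-.19,0,.22)"
```

```text
t 1.27 dock [ 394.9 -167.4] z 222.6 delta cm [60.27 -8.25  0.26] rot [ 0.     0.    -0.415] F [1.8 0.9 0.2]
```

send_rows:
  deltas:
    - {"tx": 60.3, "ty": -8.3, "tz": 0.3, "rx": 0, "ry": 0, "rz": -0.415}
    - {"tx": 60.3, "ty": -8.3, "tz": 0.3, "rx": 0, "ry": 0, "rz": -0.415}
    - {"tx": 60.3, "ty": -8.3, "tz": 0.3, "rx": 0, "ry": 0, "rz": -0.415}
    - {"tx": 60.3, "ty": -8.3, "tz": 0.3, "rx": 0, "ry": 0, "rz": -0.415}
    - {"tx": 60.3, "ty": -8.3, "tz": 0.3, "rx": 0, "ry": 0, "rz": -0.415}

```text
time: 1.68
position: [0.4161, -0.1743, 0.2219]
tool_rot: [0.738, 0.675, 0.0, 0.0]
ft_force: [0.9, -0.3, 0.5]
grip_width: 0.0502
```

```bash
python3 -c "
from h import *
plan(-.19,0,.22)"
```

```text
t 1.68 dock [ 194.8 -109. ] z 221.9 delta cm [38.52 10.74  0.18] rot [ 0.001  0.    -0.004] F [ 0.9 -0.3  0.5]
```

send_rows:
  deltas:
    - {"tx": 18.0, "ty": 8.0, "tz": -8, "rx": 0, "ry": 0, "rz": 0}
    - {"tx": 18.0, "ty": 8.0, "tz": -8, "rx": 0, "ry": 0, "rz": 0}
    - {"tx": 18.0, "ty": 8.0, "tz": -8, "rx": 0, "ry": 0, "rz": 0}
    - {"tx": 18.0, "ty": 8.0, "tz": -8, "rx": 0, "ry": 0, "rz": 0}
    - {"tx": 18.0, "ty": 8.0, "tz": -8, "rx": 0, "ry": 0, "rz": 0}

```text
time: 2.1
position: [0.5101, -0.0055, 0.3011]
tool_rot: [0.738, 0.675, 0.0, 0.0]
ft_force: [1.6, -0.4, -0.3]
grip_width: 0.0501
```

```bash
python3 -c "
from h import *
import pickle
o=robot.get_obs();c=snap('wrist','w1.png');c['obs']=o;pickle.dump(c,open('w1.pkl','wb'))
print(c['tool_from_camera'],c['distortion'],c['intrinsics'])
plan(-.19,0,.22)"
```

```text
[[-6.65170209e-04 -9.65919046e-01 -2.58843493e-01  7.12852549e-02]
 [ 9.99999541e-01 -4.63931884e-04 -8.38534736e-04  3.79350368e-04]
 [ 6.89870923e-04 -2.58843932e-01  9.65918911e-01 -1.62938549e-01]
 [ 0.00000000e+00  0.00000000e+00  0.00000000e+00  1.00000000e+00]] [-0.05987879  0.          0.          0.          0.        ] [[319.56226629   0.         279.63474005]
 [  0.         319.56226629 210.66090754]
 [  0.           0.           1.        ]]
t 2.15 dock [ 12.6 -24.9] z 304.5 delta cm [20.22  2.38  8.59] rot [ 0.011 -0.005 -0.001] F [4.2 2.6 1.9]
```

View pics/w1.png

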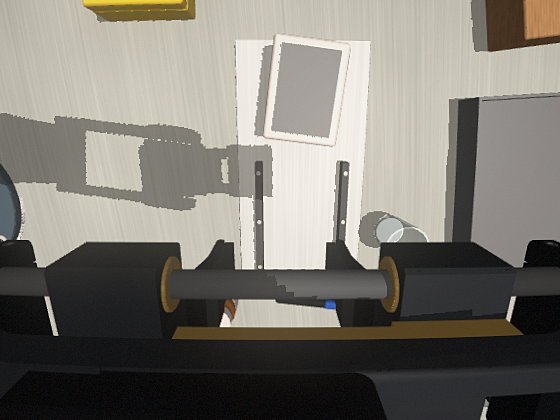

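```bash
python3 -c "
from h import *
im=cv2.imread('pics/w1.png')[25:285,220:385]
im=cv2.resize(im,None,fx=2.3,fy=2.3,interpolation=cv2.INTER_CUBIC)
a=cv2.resize(cv2.imread('pics/w1.png')[25:155,225:385],None,fx=4.6,fy=4.6,interpolation=cv2.INTER_CUBIC);cv2.imwrite('pics/w1a.png',a)
a=cv2.resize(cv2.imread('pics/w1.png')[150:280,225:385],None,fx=4.6,fy=4.6,interpolation=cv2.INTER_CUBIC);cv2.imwrite('pics/w1b.png',a)
"
```

```text
(no output)
```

View pics/w1a.png

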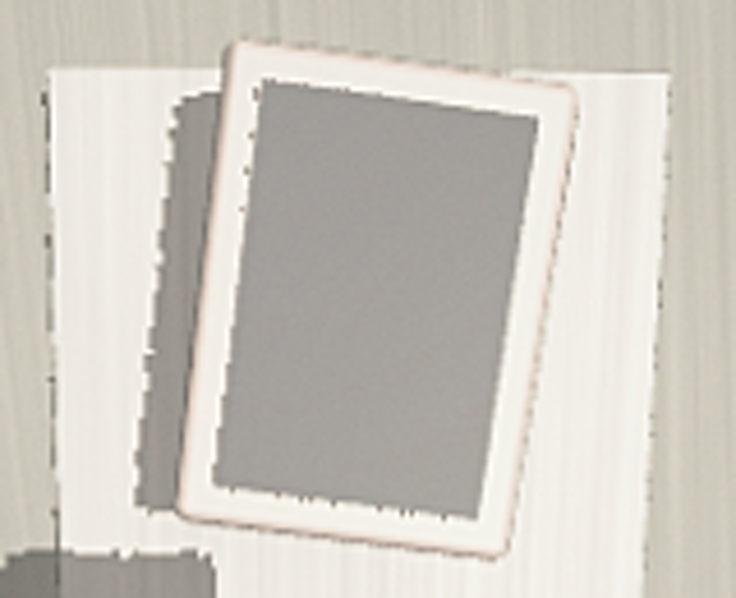

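View pics/w1b.png

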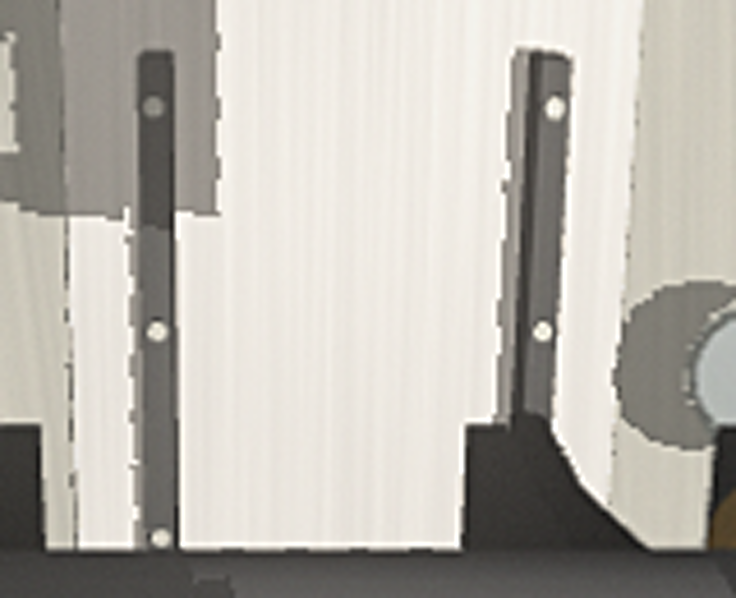

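```bash
cat >> h.py <<'E'
def wcam(c,o):
    T=np.array(c['tool_from_camera']);Rt=Ro.from_quat(o['tool_rot']).as_matrix()
    A=Rt@T[:3,:3];p=Rt@T[:3,3]+o['position'];c['R']=A.T;c['t']=-A.T@p
def fit(W,M,n):
    a=W[:,:2].mean(0);b=M.mean(0);H=(M-b).T@(W[:,:2]-a);th=np.arctan2(H[0,1]-H[1,0],H[0,0]+H[1,1])
    R=np.array([[np.cos(th),-np.sin(th)],[np.sin(th),np.cos(th)]]);t=a-R@b
    print(n,t.round(4),th.round(4),'res mm',((W[:,:2]-(M@R.T+t))*1000).round(1).tolist());return t,R,th
BX=np.array([(-.06,.045),(.06,.045),(.06,-.045),(-.06,-.045)])
E
python3 -c "
from h import *
import pickle
c=pickle.load(open('w1.pkl','rb'));o=c['obs'];wcam(c,o)
f=lambda L,o:(np.array(L,float)+.5)/4.6-.5+np.array(o)
a=(225,25);b=(225,150)
pr=lambda n,w:print(n,(w2d(w)*1000).round(1).tolist())
pr('Rscrew',world(c,f([(153,106),(157,331),(161,538)],b),.025))
pr('Lscrew',world(c,f([(555,107),(542,331)],b),.025))
pr('plate rear',world(c,f([(50,68),(668,72)],a),.005))
B=world(c,f([(578,84),(503,557),(178,518),(230,40)],a),.067);pr('box',B)
# order rearleft, frontleft, frontright, rearright
t,R,th=fit(B,BX,'box');print(w2d(t)*1000,th-TH)
"

```

```text
Rscrew [[10.5, -59.4], [81.0, -59.7], [151.4, -60.1]]
Lscrew [[11.4, 61.4], [81.7, 60.6]]
plate rear [[-164.4, -86.8], [-163.2, 91.3]]
box [[-145.2, 52.6], [-28.3, 37.4], [-38.8, -48.9], [-155.4, -34.2]]
box [0.5507 0.102 ] -1.7801 res mm [[-1.3, -0.5], [-1.4, 1.6], [1.5, 0.7], [1.2, -1.8]]
[-91.93574005   1.70955348] -0.12437593562487526
```

send_rows:
  deltas:
    - {"tx": 4, "ty": 0.5, "tz": 0, "rx": 0, "ry": 0, "rz": 0}
    - {"tx": 8, "ty": 1, "tz": 0, "rx": 0, "ry": 0, "rz": 0}
    - {"tx": 12, "ty": 1.5, "tz": 0, "rx": 0, "ry": 0, "rz": 0}
    - {"tx": 16, "ty": 2, "tz": 0, "rx": 0, "ry": 0, "rz": 0}
    - {"tx": 19.8, "ty": 2.5, "tz": 0, "rx": 0, "ry": 0, "rz": 0}

```text
time: 2.57
position: [0.5523, 0.1894, 0.3]
tool_rot: [0.738, 0.675, 0.0, 0.0]
ft_force: [0.7, 0.1, -0.3]
grip_width: 0.05
```

```bash
python3 -c "
from h import *
plan(-.185,0,.035)"
```

```text
t 2.57 dock [-179.2   -4.1] z 300.0 delta cm [ 0.58  0.4  26.5 ] rot [ 0.    -0.    -0.005] F [ 0.7  0.1 -0.3]
```

send_rows:
  deltas:
    - {"tx": 0.6, "ty": 0.4, "tz": 4, "rx": 0, "ry": 0, "rz": -0.005}
    - {"tx": 0.6, "ty": 0.4, "tz": 8, "rx": 0, "ry": 0, "rz": -0.005}
    - {"tx": 0.6, "ty": 0.4, "tz": 12, "rx": 0, "ry": 0, "rz": -0.005}
    - {"tx": 0.6, "ty": 0.4, "tz": 16, "rx": 0, "ry": 0, "rz": -0.005}
    - {"tx": 0.6, "ty": 0.4, "tz": 17, "rx": 0, "ry": 0, "rz": -0.005}

```text
time: 2.98
position: [0.5521, 0.1923, 0.1239]
tool_rot: [0.736, 0.677, -0.005, -0.003]
ft_force: [-1.9, 0.2, -0.1]
grip_width: 0.0502
```

```bash
python3 -c "
from h import *
plan(-.185,0,.035)"
```

```text
t 2.98 dock [-182.1   -4.5] z 123.9 delta cm [0.32 0.56 8.89] rot [-0.012  0.003  0.   ] F [-1.9  0.2 -0.1]
```

send_rows:
  deltas:
    - {"tx": 0, "ty": 0.2, "tz": 3, "rx": 0, "ry": 0, "rz": 0}
    - {"tx": 0, "ty": 0.2, "tz": 6, "rx": 0, "ry": 0, "rz": 0}
    - {"tx": 0, "ty": 0.2, "tz": 8.5, "rx": 0, "ry": 0, "rz": 0}
    - {"tx": 0, "ty": 0.2, "tz": 8.5, "rx": 0, "ry": 0, "rz": 0}
    - {"tx": 0, "ty": 0.2, "tz": 8.5, "rx": 0, "ry": 0, "rz": 0}

```text
time: 3.4
position: [0.5588, 0.1927, 0.045]
tool_rot: [0.737, 0.676, -0.001, -0.0]
ft_force: [1.3, 0.2, 0.3]
grip_width: 0.0498
```

```bash
python3 -c "
from h import *
plan(-.185,0,.035)
c=snap('top','t2.png');
im=cv2.resize(c['color'][130:240,220:370,::-1],None,fx=5.3,fy=5.3,interpolation=cv2.INTER_CUBIC)
cv2.imwrite('pics/t2z.png',im)
o=robot.get_obs();c=snap('wrist','w2.png')
plan(-.185,0,.035)"
```

```text
t 3.4 dock [-183.    2.] z 45.0 delta cm [ 0.2 -0.2  1. ] rot [-0.001  0.    -0.   ] F [1.3 0.2 0.3]
t 3.5 dock [-183.6    3.8] z 47.0 delta cm [ 0.14 -0.38  1.2 ] rot [ 0.004 -0.001 -0.   ] F [-0.1  0.3 -0.2]
```

View pics/t2z.png

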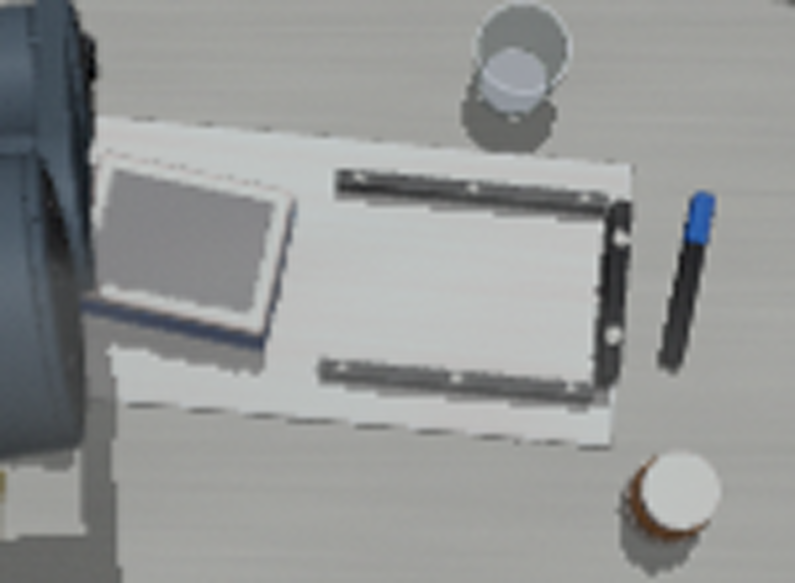

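View pics/w2.png

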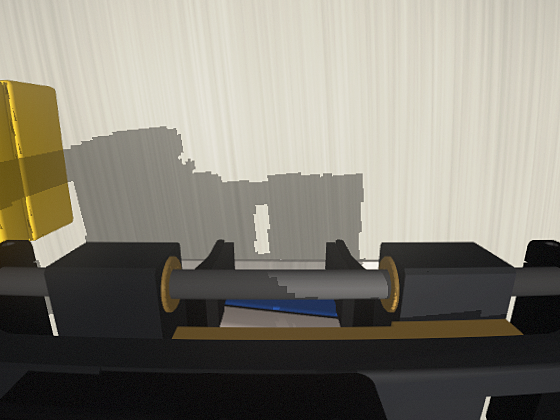

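send_rows:
  deltas:
    - {"tx": 0, "ty": -0.2, "tz": 1.0, "rx": 0, "ry": 0, "rz": 0}
    - {"tx": 0, "ty": -0.2, "tz": 1.0, "rx": 0, "ry": 0, "rz": 0}
    - {"tx": -0.5, "ty": -0.2, "tz": 1.0, "rx": 0, "ry": 0, "rz": 0}
    - {"tx": -1.0, "ty": -0.2, "tz": 1.0, "rx": 0, "ry": 0, "rz": 0}
    - {"tx": -1.5, "ty": -0.2, "tz": 1.0, "rx": 0, "ry": 0, "rz": 0}

```text
time: 3.92
position: [0.5556, 0.1777, 0.0354]
tool_rot: [0.736, 0.677, 0.0, 0.0]
ft_force: [-0.4, -0.6, 0.6]
grip_width: 0.0501
```

send_rows:
  deltas:
    - {"tx": -0.3, "ty": 0, "tz": 0, "rx": 0, "ry": 0, "rz": 0}
    - {"tx": -0.6, "ty": 0, "tz": 0, "rx": 0, "ry": 0, "rz": 0}
    - {"tx": -0.9, "ty": 0, "tz": 0, "rx": 0, "ry": 0, "rz": 0}
    - {"tx": -1.2, "ty": 0, "tz": 0, "rx": 0, "ry": 0, "rz": 0}
    - {"tx": -1.4, "ty": 0, "tz": 0, "rx": 0, "ry": 0, "rz": 0}

```text
time: 4.33
position: [0.5542, 0.1639, 0.0349]
tool_rot: [0.737, 0.676, -0.0, -0.0]
ft_force: [0.1, 1.2, 1.0]
grip_width: 0.0499
```

```bash
cat > look.py <<'E'
from h import *
import sys
plan(-.15,0,.035)
n=sys.argv[1]
c=snap('top',n+'.png')
import pickle;pickle.dump(c,open('top.pkl','wb'))
im=cv2.resize(c['color'][130:240,220:370,::-1],None,fx=5.3,fy=5.3,interpolation=cv2.INTER_CUBIC)
cv2.imwrite('pics/'+n+'z.png',im)
E
python3 look.py t3
```

```text
t 4.33 dock [-154.   -0.] z 34.9 delta cm [-0.4   0.   -0.01] rot [-0. -0. -0.] F [0.1 1.2 1. ]
```

View pics/t3z.png

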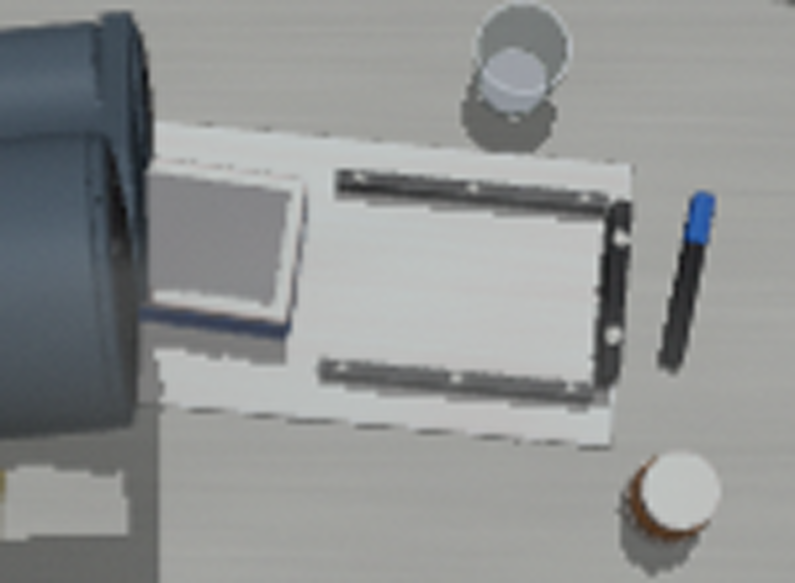

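```bash
cat >> h.py <<'E'
fz=lambda L:(np.array(L,float)+.5)/5.3-.5+np.array([220,130])
pr=lambda n,w:print(n,(w2d(w)*1000).round(1).tolist())
E
python3 -c "
from h import *
import pickle;c=pickle.load(open('top.pkl','rb'))
pr('L',world(c,fz([(359,177),(474,187),(586,197)]),.025))
pr('R',world(c,fz([(342,368),(456,378),(571,387)]),.025))
pr('stop screws',world(c,fz([(621,237),(612,333)]),.05))
pr('box FL FR, left edge, right edge',world(c,fz([(306,180),(290,326),(160,160),(155,309)]),.067))
"
```

```text
L [[13.7, 61.0], [85.2, 61.0], [154.9, 61.0]]
R [[13.6, -59.7], [83.5, -59.6], [154.0, -58.9]]
stop screws [[175.4, 31.5], [173.9, -28.2]]
box FL FR, left edge, right edge [[-17.9, 45.3], [-19.5, -44.6], [-106.6, 49.9], [-100.5, -41.5]]
```

send_rows:
  deltas:
    - {"tx": -0.2, "ty": 0, "tz": 0, "rx": 0, "ry": 0, "rz": 0}
    - {"tx": -0.4, "ty": 0, "tz": 0, "rx": 0, "ry": 0, "rz": 0}
    - {"tx": -0.6, "ty": 0, "tz": 0, "rx": 0, "ry": 0, "rz": 0}
    - {"tx": -0.8, "ty": 0, "tz": 0, "rx": 0, "ry": 0, "rz": 0}
    - {"tx": -1.0, "ty": 0, "tz": 0, "rx": 0, "ry": 0, "rz": 0}

```text
time: 4.8
position: [0.5534, 0.1541, 0.0349]
tool_rot: [0.736, 0.676, -0.0, -0.0]
ft_force: [-0.2, 1.1, -0.5]
grip_width: 0.0501
```

```bash
python3 look.py t4
```

```text
t 4.8 dock [-144.1   -0. ] z 34.9 delta cm [ 0.59  0.   -0.01] rot [-0. -0. -0.] F [-0.2  1.1 -0.5]
```

View pics/t4z.png

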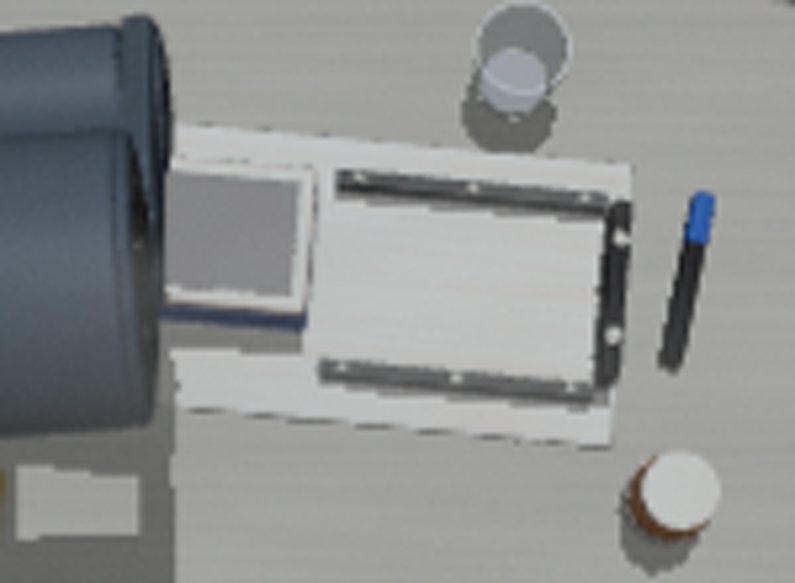

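```bash
python3 -c "
from h import *
import pickle;c=pickle.load(open('top.pkl','rb'))
pr('box FL FR, left edge, right edge',world(c,fz([(319,170),(306,315),(185,159),(170,302)]),.067))
W=cloud(c);Z=W[...,2];m=(Z>.06)&(Z<.075);m[:,:252]=0;m[:,300:]=0;m[:150]=0;m[210:]=0
P=w2d(W[m])*1000;print(m.sum(),P.min(0),P.max(0))
for a in range(-90,0,12):
    s=P[(P[:,0]>a)&(P[:,0]<a+12)]
    if len(s): print(a,s[:,1].min().round(1),s[:,1].max().round(1))
im=cv2.resize(c['color'][155:195,248:284,::-1],None,fx=15,fy=15,interpolation=cv2.INTER_CUBIC);cv2.imwrite('pics/t4zz.png',im)
"
```

```text
box FL FR, left edge, right edge [[-10.7, 52.2], [-10.6, -37.1], [-91.6, 51.8], [-92.0, -36.5]]
734 [-99.9567307  -37.45887123] [-11.40766856  54.25374274]
-90 -36.8 52.4
-78 -36.2 54.3
-66 -37.0 51.4
-54 -37.2 52.8
-42 -36.2 53.9
-30 -35.4 50.2
-18 -37.5 52.2
```

View pics/t4zz.png

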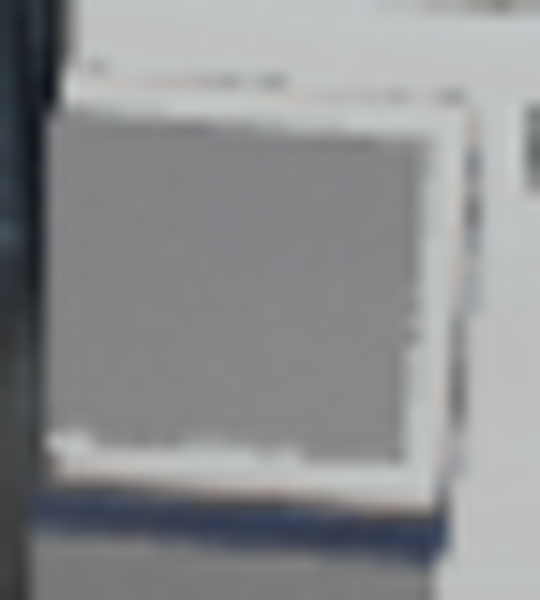

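send_rows:
  deltas:
    - {"tx": 1.0, "ty": 0, "tz": 0, "rx": 0, "ry": 0, "rz": 0}
    - {"tx": 2.5, "ty": 0, "tz": 0, "rx": 0, "ry": 0, "rz": 0}
    - {"tx": 3, "ty": 0, "tz": -3, "rx": 0, "ry": 0, "rz": 0}
    - {"tx": 3, "ty": 3, "tz": -6, "rx": 0, "ry": 0, "rz": 0}
    - {"tx": 3, "ty": 6, "tz": -9, "rx": 0, "ry": 0, "rz": 0}

```text
time: 5.27
position: [0.6128, 0.1805, 0.124]
tool_rot: [0.736, 0.677, -0.002, -0.001]
ft_force: [2.0, 0.5, -0.7]
grip_width: 0.0498
```

```bash
python3 -c "
from h import *
plan(-.071,.095,.125,np.pi/2)"
```

```text
t 5.27 dock [-175.5   57. ] z 124.0 delta cm [-10.46   3.78  -0.1 ] rot [-0.004 -0.003 -1.568] F [ 2.   0.5 -0.7]
```

send_rows:
  deltas:
    - {"tx": -3, "ty": 1, "tz": 0, "rx": 0, "ry": 0, "rz": -0.12}
    - {"tx": -6, "ty": 2, "tz": 0, "rx": 0, "ry": 0, "rz": -0.24}
    - {"tx": -9, "ty": 3, "tz": 0, "rx": 0, "ry": 0, "rz": -0.36}
    - {"tx": -10.4, "ty": 3.6, "tz": 0, "rx": 0, "ry": 0, "rz": -0.48}
    - {"tx": -10.4, "ty": 3.6, "tz": 0, "rx": 0, "ry": 0, "rz": -0.6}

```text
time: 5.68
position: [0.6437, 0.0689, 0.124]
tool_rot: [0.503, 0.864, -0.0, 0.001]
ft_force: [-0.3, 0.1, 0.7]
grip_width: 0.0498
```

send_rows:
  deltas:
    - {"tx": 0, "ty": 0, "tz": 0, "rx": 0, "ry": 0, "rz": -0.12}
    - {"tx": 0, "ty": 0, "tz": 0, "rx": 0, "ry": 0, "rz": -0.24}
    - {"tx": 0, "ty": 0, "tz": 0, "rx": 0, "ry": 0, "rz": -0.36}
    - {"tx": 0, "ty": 0, "tz": 0, "rx": 0, "ry": 0, "rz": -0.48}
    - {"tx": 0, "ty": 0, "tz": 0, "rx": 0, "ry": 0, "rz": -0.6}

```text
time: 6.1
position: [0.6419, 0.0729, 0.1237]
tool_rot: [0.223, 0.975, -0.0, 0.0]
ft_force: [-0.3, 0.9, 0.5]
grip_width: 0.0501
```

```bash
python3 -c "
from h import *
plan(-.071,.095,.125,np.pi/2)"
```

```text
t 6.1 dock [-70.7  95. ] z 123.7 delta cm [ 0.01  0.03 -0.13] rot [-0.     0.    -0.365] F [-0.3  0.9  0.5]
```

send_rows:
  deltas:
    - {"tx": 0, "ty": 0, "tz": 0, "rx": 0, "ry": 0, "rz": -0.12}
    - {"tx": 0, "ty": 0, "tz": 0, "rx": 0, "ry": 0, "rz": -0.24}
    - {"tx": 0, "ty": 0, "tz": 0, "rx": 0, "ry": 0, "rz": -0.365}
    - {"tx": 0, "ty": 0, "tz": 3, "rx": 0, "ry": 0, "rz": -0.365}
    - {"tx": 0, "ty": 0, "tz": 6, "rx": 0, "ry": 0, "rz": -0.365}

```text
time: 6.52
position: [0.6443, 0.0729, 0.0655]
tool_rot: [0.045, 0.999, -0.0, 0.003]
ft_force: [0.1, -0.2, -1.2]
grip_width: 0.0501
```

```bash
python3 -c "
from h import *
plan(-.071,.095,.035,np.pi/2)"
```

```text
t 6.52 dock [-70.9  97.4] z 65.5 delta cm [0.26 0.01 3.04] rot [-0.     0.007 -0.005] F [ 0.1 -0.2 -1.2]
```

send_rows:
  deltas:
    - {"tx": 0, "ty": 0, "tz": 2.0, "rx": 0, "ry": 0, "rz": -0.003}
    - {"tx": 0, "ty": 0, "tz": 3.0, "rx": 0, "ry": 0, "rz": -0.003}
    - {"tx": 0.7, "ty": 0, "tz": 3, "rx": 0, "ry": 0, "rz": -0.003}
    - {"tx": 1.6, "ty": 0, "tz": 3, "rx": 0, "ry": 0, "rz": -0.003}
    - {"tx": 2.5, "ty": 0, "tz": 3, "rx": 0, "ry": 0, "rz": -0.003}

```text
time: 6.93
position: [0.6168, 0.075, 0.035]
tool_rot: [0.044, 0.999, -0.0, 0.001]
ft_force: [-0.0, 0.6, -0.8]
grip_width: 0.0499
```

```bash
python3 -c "
from h import *
plan(-.071,.060,.035,np.pi/2)"
```

```text
t 6.93 dock [-70.6  69.9] z 35.0 delta cm [ 0.99  0.03 -0.  ] rot [-0.     0.002 -0.003] F [-0.   0.6 -0.8]
```

Push to y = 60 mm, then look.

send_rows:
  deltas:
    - {"tx": 0.3, "ty": 0, "tz": 0, "rx": 0, "ry": 0, "rz": -0.003}
    - {"tx": 0.5, "ty": 0, "tz": 0, "rx": 0, "ry": 0, "rz": -0.003}
    - {"tx": 0.7, "ty": 0, "tz": 0, "rx": 0, "ry": 0, "rz": -0.003}
    - {"tx": 0.9, "ty": 0, "tz": 0, "rx": 0, "ry": 0, "rz": -0.003}
    - {"tx": 1.0, "ty": 0, "tz": 0, "rx": 0, "ry": 0, "rz": -0.003}

```text
time: 7.35
position: [0.6083, 0.0754, 0.0349]
tool_rot: [0.042, 0.999, -0.0, 0.002]
ft_force: [1.5, -0.8, 1.8]
grip_width: 0.0501
```

```bash
python3 look.py t5; python3 -c "
from h import *
snap('wrist','w5.png');snap('scene','s5.png')
im=cv2.imread('pics/s5.png')[170:300,220:390];cv2.imwrite('pics/s5z.png',cv2.resize(im,None,fx=4.5,fy=4.5,interpolation=cv2.INTER_CUBIC))"
```

```text
t 7.35 dock [-70.4  61.4] z 34.9 delta cm [ 6.14  7.96 -0.03] rot [0.003 0.003 1.571] F [ 1.5 -0.8  1.8]
```

View pics/t5z.png

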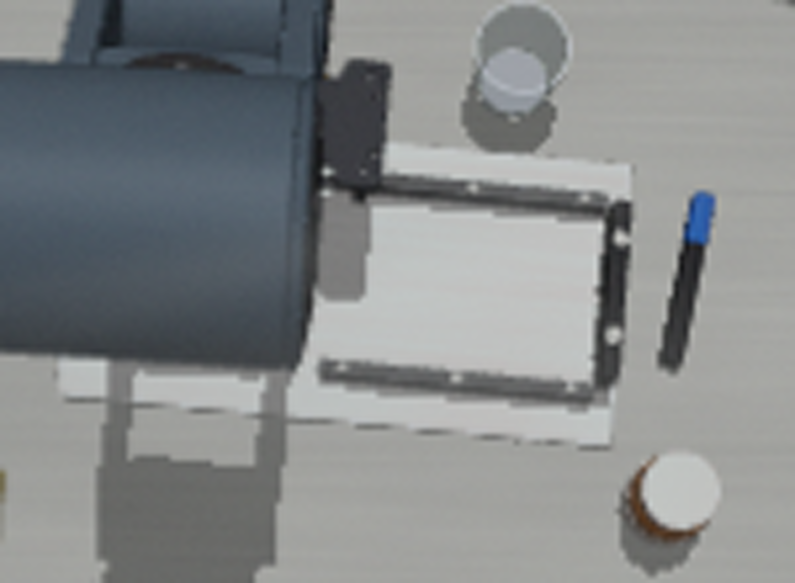

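View pics/s5z.png

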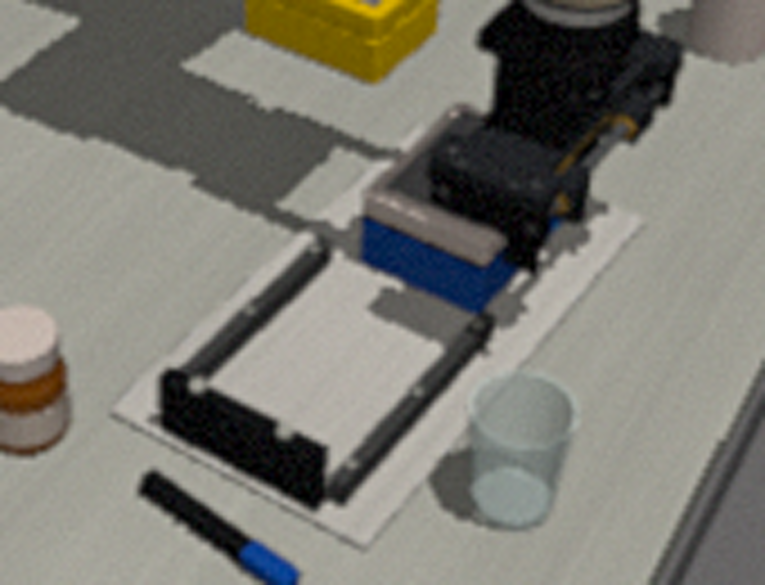

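View pics/w5.png

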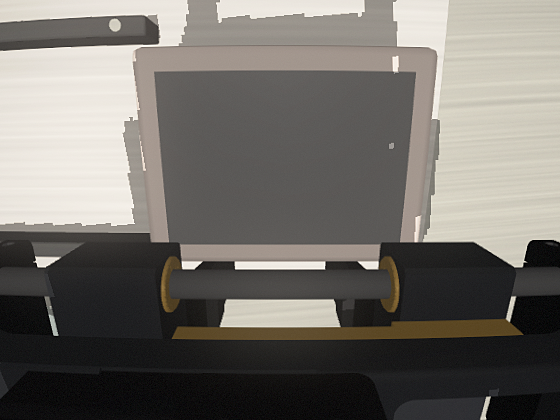

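```bash
python3 -c "
from h import *
o=robot.get_obs();c=robot.camera('wrist');cv2.imwrite('pics/w6.png',c['color'][:,:,::-1]);wcam(c,o)
pr('box FR RR',world(c,[(134,48),(436,49)],.067))
pr('left edge pts',world(c,[(180,259),(400,259)],.067))
pr('screw R',world(c,[(115,25)],.025))
pr('Lrail outer/inner edge',world(c,[(20,233),(145,233)],.025))
pr('rail R',world(c,[(158,16),(5,20),(5,48),(158,42)],.025))
plan(-.071,.06,.035,np.pi/2)
"
```

```text
box FR RR [[-15.6, -38.8], [-130.8, -38.5]]
left edge pts [[-26.8, 47.6], [-124.5, 47.7]]
screw R [[11.1, -59.3]]
Lrail outer/inner edge [[83.5, 50.4], [6.4, 50.0]]
rail R [[-11.1, -62.8], [70.3, -65.0], [72.3, -51.4], [-10.2, -50.7]]
t 7.55 dock [-70.4  60.8] z 34.2 delta cm [ 0.08  0.06 -0.08] rot [ 0.     0.002 -0.   ] F [ 2.6 -0.2  1. ]
```

send_rows:
  deltas:
    - {"tx": 0.1, "ty": 0, "tz": 0, "rx": 0, "ry": 0, "rz": 0}
    - {"tx": 0.2, "ty": 0, "tz": 0, "rx": 0, "ry": 0, "rz": 0}
    - {"tx": 0.3, "ty": 0, "tz": 0, "rx": 0, "ry": 0, "rz": 0}
    - {"tx": 0.4, "ty": 0, "tz": 0, "rx": 0, "ry": 0, "rz": 0}
    - {"tx": 0.4, "ty": 0, "tz": 0, "rx": 0, "ry": 0, "rz": 0}

```text
time: 7.97
position: [0.6024, 0.076, 0.0337]
tool_rot: [0.042, 0.999, -0.0, -0.0]
ft_force: [1.8, -0.0, 0.7]
grip_width: 0.0502
```

```bash
python3 -c "
from h import *
plan(-.071,.06,.035,np.pi/2)
o=robot.get_obs();c=robot.camera('wrist');cv2.imwrite('pics/w7.png',c['color'][:,:,::-1]);wcam(c,o)
im=c['color'][0:100,80:220,::-1];cv2.imwrite('pics/w7z.png',cv2.resize(im,None,fx=5,fy=5,interpolation=cv2.INTER_CUBIC))
import pickle;c['obs']=o;pickle.dump(c,open('w7.pkl','wb'))
"
```

```text
t 7.97 dock [-70.4  55.5] z 33.7 delta cm [-0.45  0.06 -0.13] rot [-0.    -0.001  0.   ] F [ 1.8 -0.   0.7]
```

View pics/w7z.png

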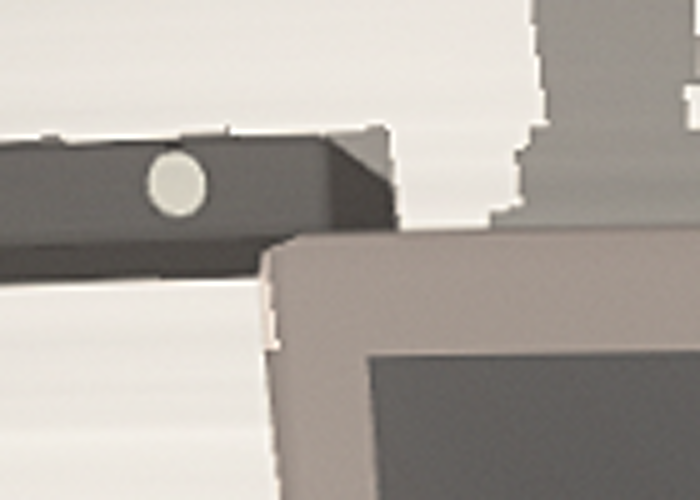

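View pics/w7.png

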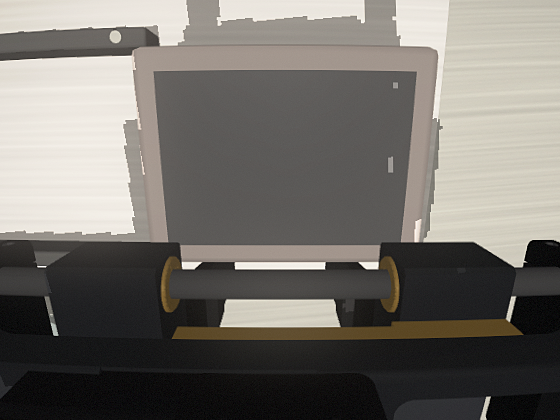

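```bash
python3 -c "
from h import *
import pickle
c=pickle.load(open('w7.pkl','rb'))
g=lambda L:(np.array(L,float)+.5)/5-.5+np.array([80,0])
pr('screw',world(c,g([(177,184)]),.025))
pr('rail out,in top',world(c,g([(200,140),(200,239),(20,143),(20,247)]),.025))
pr('foot',world(c,g([(200,277)]),.005))
pr('rail end top',world(c,g([(330,185)]),.025))
pr('box -y edge',world(c,[(142,47.3),(430,47.8)],.067))
pr('box +y edge',world(c,[(180,260),(400,260)],.067))
"
```

```text
screw [[11.4, -59.4]]
rail out,in top [[8.7, -63.4], [9.5, -54.1], [27.4, -63.9], [28.5, -54.0]]
foot [[19.3, -54.6]]
rail end top [[-4.3, -58.8]]
box -y edge [[-18.9, -44.2], [-128.2, -44.1]]
box +y edge [[-27.1, 42.4], [-124.3, 42.5]]
```

send_rows:
  deltas:
    - {"tx": -1.0, "ty": 0, "tz": 0, "rx": 0, "ry": 0, "rz": 0}
    - {"tx": -3, "ty": 0, "tz": 0, "rx": 0, "ry": 0, "rz": 0}
    - {"tx": -4, "ty": 0, "tz": -3, "rx": 0, "ry": 0, "rz": 0}
    - {"tx": -4, "ty": 0, "tz": -6, "rx": 0, "ry": 0, "rz": 0}
    - {"tx": -4, "ty": 0, "tz": -9, "rx": 0, "ry": 0, "rz": 0}

```text
time: 8.43
position: [0.6413, 0.0726, 0.1232]
tool_rot: [0.042, 0.999, 0.0, -0.003]
ft_force: [0.0, -0.1, -0.9]
grip_width: 0.0496
```

```bash
python3 -c "
from h import *
plan(-.175,.0007,.125)"
```

```text
t 8.43 dock [-70.4  94.5] z 123.2 delta cm [ 9.38 10.46 -0.14] rot [-0.004 -0.004  1.571] F [ 0.  -0.1 -0.9]
```

send_rows:
  deltas:
    - {"tx": 0, "ty": 3, "tz": 0, "rx": 0, "ry": 0, "rz": 0.12}
    - {"tx": 2, "ty": 6, "tz": 0, "rx": 0, "ry": 0, "rz": 0.24}
    - {"tx": 4, "ty": 9, "tz": 0, "rx": 0, "ry": 0, "rz": 0.36}
    - {"tx": 7, "ty": 10.5, "tz": 0, "rx": 0, "ry": 0, "rz": 0.48}
    - {"tx": 9.4, "ty": 10.5, "tz": 0, "rx": 0, "ry": 0, "rz": 0.6}

```text
time: 8.85
position: [0.5544, 0.1882, 0.123]
tool_rot: [0.337, 0.941, -0.0, -0.002]
ft_force: [-0.7, -1.3, -0.4]
grip_width: 0.0498
```

send_rows:
  deltas:
    - {"tx": 0, "ty": 0, "tz": 0, "rx": 0, "ry": 0, "rz": 0.12}
    - {"tx": 0, "ty": 0, "tz": 0, "rx": 0, "ry": 0, "rz": 0.24}
    - {"tx": 0, "ty": 0, "tz": 0, "rx": 0, "ry": 0, "rz": 0.36}
    - {"tx": 0, "ty": 0, "tz": 0, "rx": 0, "ry": 0, "rz": 0.48}
    - {"tx": 0, "ty": 0, "tz": 0, "rx": 0, "ry": 0, "rz": 0.6}

```text
time: 9.27
position: [0.5561, 0.1851, 0.1231]
tool_rot: [0.601, 0.799, -0.001, -0.001]
ft_force: [0.7, 0.4, -0.5]
grip_width: 0.0503
```

```bash
python3 -c "
from h import *
plan(-.175,.0007,.125)"
```

```text
t 9.27 dock [-175.2    0. ] z 123.1 delta cm [-0.05  0.06 -0.19] rot [-0.004  0.     0.365] F [ 0.7  0.4 -0.5]
```

send_rows:
  deltas:
    - {"tx": 0, "ty": 0, "tz": 0, "rx": 0, "ry": 0, "rz": 0.12}
    - {"tx": 0, "ty": 0, "tz": 0, "rx": 0, "ry": 0, "rz": 0.24}
    - {"tx": 0, "ty": 0, "tz": 0, "rx": 0, "ry": 0, "rz": 0.365}
    - {"tx": 0, "ty": 0, "tz": 0, "rx": 0, "ry": 0, "rz": 0.365}
    - {"tx": 0, "ty": 0, "tz": 0, "rx": 0, "ry": 0, "rz": 0.365}

```text
time: 9.68
position: [0.5567, 0.185, 0.1232]
tool_rot: [0.733, 0.68, -0.001, -0.001]
ft_force: [0.1, 0.2, -0.4]
grip_width: 0.0501
```

```bash
python3 -c "
from h import *
plan(-.175,.0007,.035)"; python3 look.py t8
```

```text
t 9.68 dock [-175.2    0.7] z 123.2 delta cm [-0.02  0.03  8.82] rot [-0.003  0.001  0.009] F [ 0.1  0.2 -0.4]
t 9.68 dock [-175.2    0.7] z 123.2 delta cm [-2.52 -0.06  8.83] rot [-0.003  0.001  0.009] F [ 0.1  0.2 -0.4]
```

View pics/t8z.png

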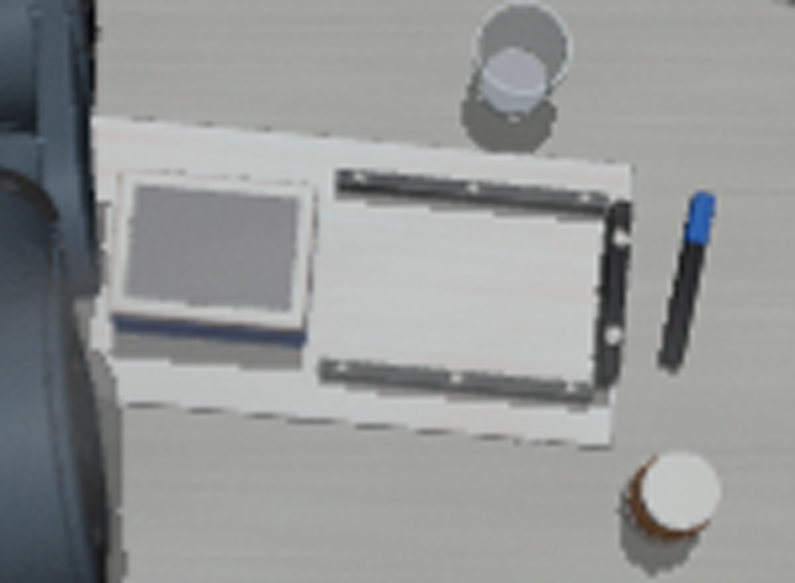

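```bash
python3 -c "
from h import *
import pickle;c=pickle.load(open('top.pkl','rb'))
B=world(c,fz([(120,171),(318,185),(304,332),(110,315)]),.067)
pr('B',B);t,R,th=fit(B,BX,'box');print(w2d(t)*1000,th-TH)
W=cloud(c);Z=W[...,2];m=(Z>.06)&(Z<.075);m[:,:238]=0;m[:,300:]=0;m[:150]=0;m[210:]=0
P=w2d(W[m])*1000;print(m.sum(),P.min(0),P.max(0),P.mean(0))
plan(-.175,.0007,.035)
"
```

```text
B [[-129.9, 40.9], [-10.5, 42.8], [-10.9, -47.5], [-126.9, -47.5]]
box [0.5443 0.08  ] -1.6453 res mm [[-0.6, -0.0], [0.1, 0.5], [-0.2, 1.8], [0.8, -2.3]]
[-69.51785323  -2.79188341] 0.01041136541234633
1037 [-130.81525679  -47.23807179] [-10.82052506  43.7567823 ] [-70.52519194  -2.68454256]
t 9.73 dock [-175.3    0.9] z 123.4 delta cm [-0.02 -0.    8.84] rot [-0.002  0.     0.009] F [ 0.2  0.3 -0.4]
```

send_rows:
  deltas:
    - {"tx": 0, "ty": -0.2, "tz": 3, "rx": 0, "ry": 0, "rz": 0.009}
    - {"tx": 0, "ty": -0.2, "tz": 6, "rx": 0, "ry": 0, "rz": 0.009}
    - {"tx": 0, "ty": -0.2, "tz": 8.8, "rx": 0, "ry": 0, "rz": 0.009}
    - {"tx": 0, "ty": -0.2, "tz": 8.8, "rx": 0, "ry": 0, "rz": 0.009}
    - {"tx": -1, "ty": -0.2, "tz": 8.8, "rx": 0, "ry": 0, "rz": 0.009}

```text
time: 10.15
position: [0.5539, 0.1761, 0.0347]
tool_rot: [0.736, 0.676, -0.001, -0.001]
ft_force: [0.6, -0.0, 0.2]
grip_width: 0.0494
```

```bash
python3 -c "
from h import *
plan(-.125,.001,.035)"
```

```text
t 10.15 dock [-166.1   -1.4] z 34.7 delta cm [-4.11  0.24 -0.03] rot [-0.004  0.     0.   ] F [ 0.6 -0.   0.2]
```

send_rows:
  deltas:
    - {"tx": -0.6, "ty": 0, "tz": 0, "rx": 0, "ry": 0, "rz": 0}
    - {"tx": -1.1, "ty": 0, "tz": 0, "rx": 0, "ry": 0, "rz": 0}
    - {"tx": -1.6, "ty": 0, "tz": 0, "rx": 0, "ry": 0, "rz": 0}
    - {"tx": -2.0, "ty": 0, "tz": 0, "rx": 0, "ry": 0, "rz": 0}
    - {"tx": -2.4, "ty": 0, "tz": 0, "rx": 0, "ry": 0, "rz": 0}

```text
time: 10.57
position: [0.554, 0.151, 0.0371]
tool_rot: [0.738, 0.675, 0.001, 0.001]
ft_force: [0.8, 1.9, 1.5]
grip_width: 0.0498
```

send_rows:
  deltas:
    - {"tx": -0.2, "ty": 0.02, "tz": 0, "rx": 0, "ry": 0, "rz": 0}
    - {"tx": -0.4, "ty": 0.06, "tz": 0, "rx": 0, "ry": 0, "rz": 0}
    - {"tx": -0.6, "ty": 0.1, "tz": 0, "rx": 0, "ry": 0, "rz": 0}
    - {"tx": -0.8, "ty": 0.15, "tz": 0, "rx": 0, "ry": 0, "rz": 0}
    - {"tx": -1.0, "ty": 0.2, "tz": 0, "rx": 0, "ry": 0, "rz": 0}

```text
time: 10.98
position: [0.5541, 0.1414, 0.0358]
tool_rot: [0.737, 0.675, -0.0, -0.0]
ft_force: [1.2, 1.6, 1.1]
grip_width: 0.0499
```

```bash
cat >> look.py <<'E'
W=cloud(c);Z=W[...,2];m=(Z>.06)&(Z<.074)
P=w2d(W)*1000;m&=(P[...,0]<150)&(P[...,0]>-160)&(abs(P[...,1])<60)
Q=P[m];print(len(Q),'x',Q[:,0].min(),Q[:,0].max())
xm=Q[:,0].max()
L=[]
for a in np.arange(xm-72,xm-3,9):
    s=Q[(Q[:,0]>a)&(Q[:,0]<=a+9)]
    if len(s): L.append((a,s[:,1].min(),s[:,1].max(),s[:,1].mean()))
L=np.array(L).round(1);print(L.tolist());print('mean y',L[:,3].mean(),'mid',((L[:,1]+L[:,2])/2).mean(),'slope',np.polyfit(L[:,0],(L[:,1]+L[:,2])/2,1)[0])
F=[]
for b in range(-40,41,10):
    s=Q[(Q[:,1]>b-5)&(Q[:,1]<b+5)];F.append(s[:,0].max())
print('front x by y',np.round(F,1))
E
python3 look.py t9
```

```text
t 10.98 dock [-131.5    1.8] z 35.8 delta cm [ 1.85 -0.18  0.08] rot [-0.    -0.    -0.003] F [1.2 1.6 1.1]
740 x -85.6429772650362 1.2944428290160088
[[-70.7, -44.4, 43.5, -1.2], [-61.7, -46.3, 44.4, -1.9], [-52.7, -45.9, 42.4, -2.4], [-43.7, -47.1, 42.5, -2.3], [-34.7, -44.8, 43.9, -1.6], [-25.7, -46.7, 43.8, -2.3], [-16.7, -45.5, 42.0, -2.3], [-7.7, -45.9, 42.6, -2.2]]
mean y -2.025 mid -1.34375 slope -0.01276455026455029
front x by y [ 0.9  0.6 -0.2 -1.1  1.3  0.4 -0.4 -1.6  0.7]
```

View pics/t9z.png

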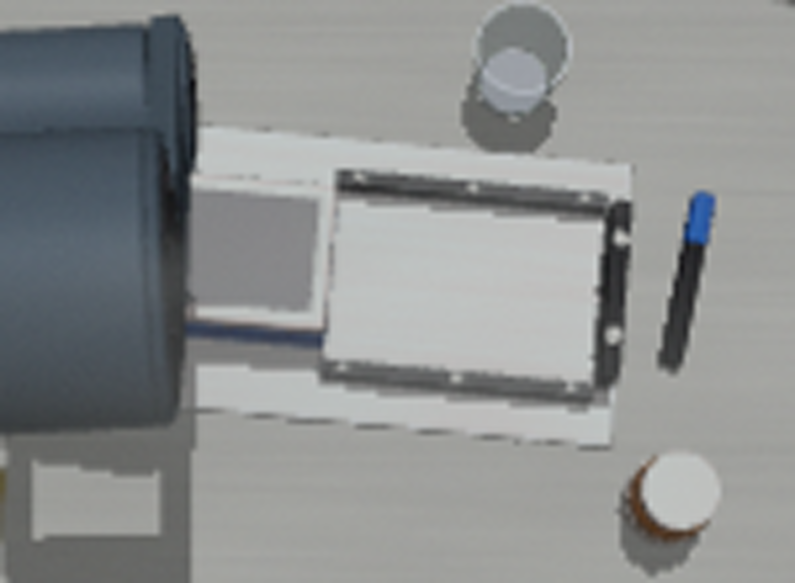

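send_rows:
  deltas:
    - {"tx": -0.4, "ty": 0.03, "tz": 0, "rx": 0, "ry": 0, "rz": 0}
    - {"tx": -0.8, "ty": 0.07, "tz": 0, "rx": 0, "ry": 0, "rz": 0}
    - {"tx": -1.2, "ty": 0.1, "tz": 0, "rx": 0, "ry": 0, "rz": 0}
    - {"tx": -1.6, "ty": 0.13, "tz": 0, "rx": 0, "ry": 0, "rz": 0}
    - {"tx": -2.0, "ty": 0.15, "tz": 0, "rx": 0, "ry": 0, "rz": 0}

```text
time: 11.45
position: [0.5539, 0.1206, 0.0357]
tool_rot: [0.738, 0.675, -0.0, -0.0]
ft_force: [0.1, 1.3, -0.1]
grip_width: 0.0502
```

```bash
python3 look.py t10
```

```text
t 11.45 dock [-110.8    3.3] z 35.7 delta cm [ 3.92 -0.34  0.07] rot [-0.     0.    -0.003] F [ 0.1  1.3 -0.1]
709 x -63.20094020911639 21.760997159543454
[[-50.2, -43.4, 45.5, -0.3], [-41.2, -45.4, 42.4, -0.8], [-32.2, -45.1, 44.2, -1.8], [-23.2, -44.0, 43.7, 0.1], [-14.2, -43.7, 45.4, -0.0], [-5.2, -45.2, 43.8, -1.6], [3.8, -45.4, 44.2, -0.9], [12.8, -43.7, 45.4, 0.3]]
mean y -0.625 mid -0.08125000000000027 slope 0.0044312169312169
front x by y [20.6 19.8 19.  21.3 20.5 19.4 21.8 21.2 20.4]
```

View pics/t10z.png

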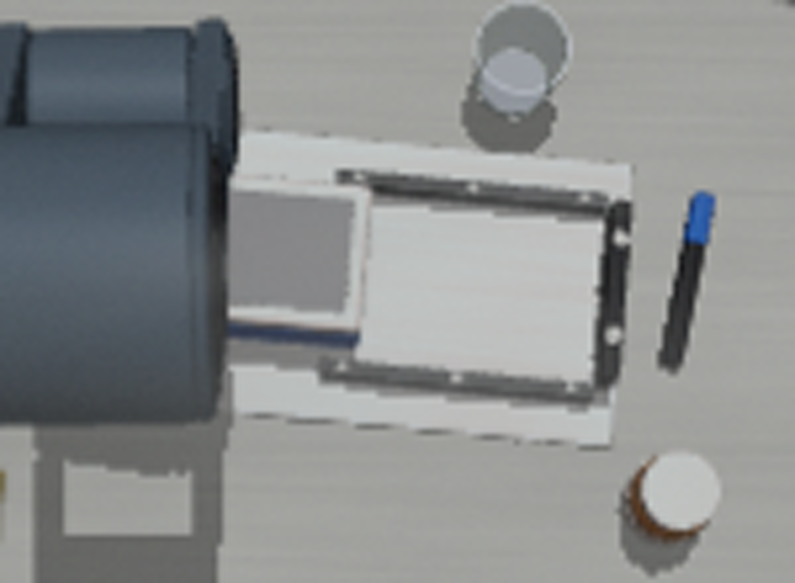

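send_rows:
  deltas:
    - {"tx": -0.7, "ty": 0.03, "tz": 0, "rx": 0, "ry": 0, "rz": 0}
    - {"tx": -1.4, "ty": 0.06, "tz": 0, "rx": 0, "ry": 0, "rz": 0}
    - {"tx": -2.1, "ty": 0.08, "tz": 0, "rx": 0, "ry": 0, "rz": 0}
    - {"tx": -2.8, "ty": 0.1, "tz": 0, "rx": 0, "ry": 0, "rz": 0}
    - {"tx": -3.5, "ty": 0.1, "tz": 0, "rx": 0, "ry": 0, "rz": 0}

```text
time: 11.92
position: [0.5517, 0.0853, 0.0357]
tool_rot: [0.738, 0.675, -0.0, -0.0]
ft_force: [0.3, 1.4, -1.7]
grip_width: 0.0499
```

```bash
python3 look.py t11
```

```text
t 11.92 dock [-75.5   4.1] z 35.7 delta cm [ 7.45 -0.44  0.07] rot [-0.     0.    -0.003] F [ 0.3  1.4 -1.7]
626 x -18.799531274104805 57.06244848673457
[[-14.9, -43.4, 45.6, -0.3], [-5.9, -43.3, 46.3, 0.6], [3.1, -43.4, 43.4, -0.4], [12.1, -43.2, 45.1, 0.1], [21.1, -42.8, 44.6, 0.7], [30.1, -42.9, 45.5, 0.7], [39.1, -44.5, 42.7, -1.6], [48.1, -43.2, 44.9, -0.2]]
mean y -0.050000000000000024 mid 0.7125000000000004 slope -0.013095238095238116
front x by y [55.3 54.6 57.1 56.  55.5 54.5 56.8 56.2 55.4]
```

send_rows:
  deltas:
    - {"tx": -0.8, "ty": 0, "tz": 0, "rx": 0, "ry": 0, "rz": 0}
    - {"tx": -1.7, "ty": 0, "tz": 0, "rx": 0, "ry": 0, "rz": 0}
    - {"tx": -2.6, "ty": 0, "tz": 0, "rx": 0, "ry": 0, "rz": 0}
    - {"tx": -3.5, "ty": 0, "tz": 0, "rx": 0, "ry": 0, "rz": 0}
    - {"tx": -4.3, "ty": 0, "tz": 0, "rx": 0, "ry": 0, "rz": 0}

```text
time: 12.38
position: [0.5479, 0.0424, 0.0358]
tool_rot: [0.738, 0.675, -0.0, -0.0]
ft_force: [-0.6, 1.1, -0.5]
grip_width: 0.0497
```

```bash
python3 look.py t12
```

```text
t 12.38 dock [-32.3   4. ] z 35.8 delta cm [11.77 -0.44  0.08] rot [-0.     0.    -0.003] F [-0.6  1.1 -0.5]
511 x 41.13632436179884 100.53594972138741
[[37.5, -43.9, 42.9, -6.2], [46.5, -44.2, 44.3, -0.9], [55.5, -43.3, 45.7, -0.3], [64.5, -42.4, 46.5, 0.8], [73.5, -44.6, 43.4, -0.4], [82.5, -43.7, 45.1, 0.4], [91.5, -43.6, 45.3, 0.0]]
mean y -0.942857142857143 mid 0.5357142857142853 slope 0.014087301587301542
front x by y [ 99.7  99.   98.3 100.2 100.2  99.2  98.1 100.5 100.2]
```

View pics/t12z.png

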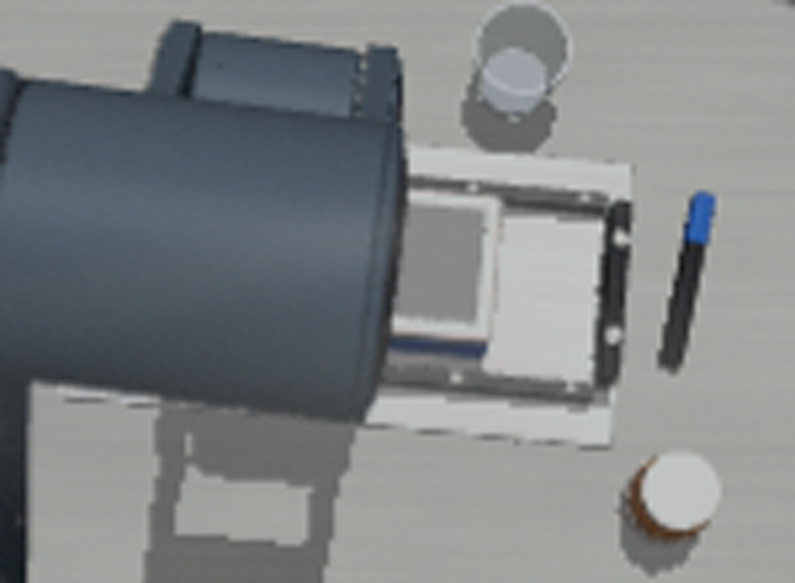

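send_rows:
  deltas:
    - {"tx": -1.1, "ty": 0, "tz": 0, "rx": 0, "ry": 0, "rz": 0}
    - {"tx": -2.2, "ty": 0, "tz": 0, "rx": 0, "ry": 0, "rz": 0}
    - {"tx": -3.3, "ty": 0, "tz": 0, "rx": 0, "ry": 0, "rz": 0}
    - {"tx": -4.4, "ty": 0, "tz": 0, "rx": 0, "ry": 0, "rz": 0}
    - {"tx": -5.3, "ty": 0, "tz": 0, "rx": 0, "ry": 0, "rz": 0}

```text
time: 12.85
position: [0.5434, -0.0107, 0.0359]
tool_rot: [0.738, 0.675, 0.0, 0.0]
ft_force: [0.1, 1.8, 0.3]
grip_width: 0.0501
```

```bash
python3 look.py t13
```

```text
t 12.85 dock [21.   3.9] z 35.9 delta cm [17.1  -0.46  0.09] rot [ 0.     0.    -0.004] F [0.1 1.8 0.3]
299 x 109.04839654059508 149.96996413830786
[[105.0, -42.6, -16.6, -32.5], [114.0, -44.1, 43.2, -9.3], [123.0, -44.0, 43.8, -1.6], [132.0, -42.7, 44.9, 0.9], [141.0, -42.3, 43.9, -0.3]]
mean y -8.559999999999999 mid -5.65 slope 0.6927777777777773
front x by y [150.  149.6 148.8 148.3 147.5 149.7 150.  148.8 148.1]
```

View pics/t13z.png

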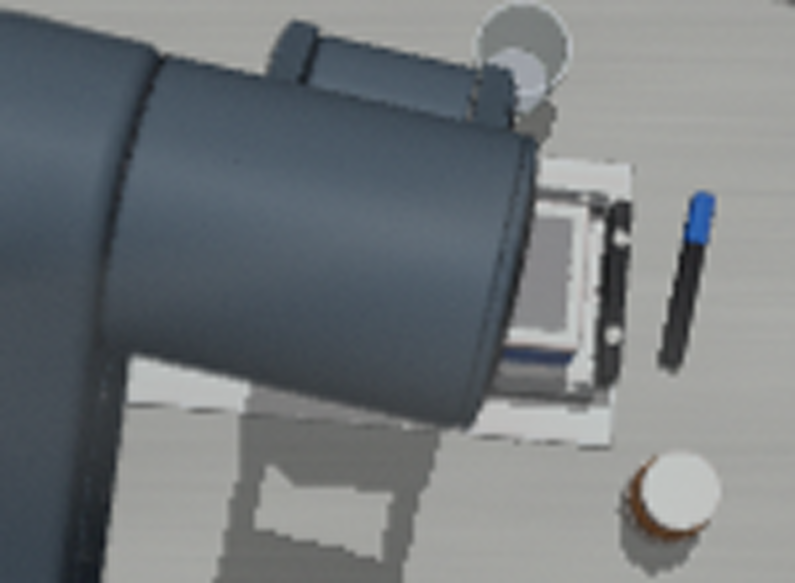

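send_rows:
  deltas:
    - {"tx": -0.4, "ty": 0, "tz": 0, "rx": 0, "ry": 0, "rz": 0}
    - {"tx": -0.8, "ty": 0, "tz": 0, "rx": 0, "ry": 0, "rz": 0}
    - {"tx": -1.1, "ty": 0, "tz": 0, "rx": 0, "ry": 0, "rz": 0}
    - {"tx": -1.4, "ty": 0, "tz": 0, "rx": 0, "ry": 0, "rz": 0}
    - {"tx": -1.6, "ty": 0, "tz": 0, "rx": 0, "ry": 0, "rz": 0}

```text
time: 13.32
position: [0.542, -0.0253, 0.0359]
tool_rot: [0.738, 0.675, 0.0, -0.0]
ft_force: [1.7, 7.4, 1.6]
grip_width: 0.05
```

send_rows:
  deltas:
    - {"tx": -0.05, "ty": 0, "tz": 0, "rx": 0, "ry": 0, "rz": 0}
    - {"tx": -0.1, "ty": 0, "tz": 0, "rx": 0, "ry": 0, "rz": 0}
    - {"tx": -0.15, "ty": 0, "tz": 0, "rx": 0, "ry": 0, "rz": 0}
    - {"tx": -0.2, "ty": 0, "tz": 0, "rx": 0, "ry": 0, "rz": 0}
    - {"tx": -0.2, "ty": 0, "tz": 0, "rx": 0, "ry": 0, "rz": 0}

```text
time: 13.73
position: [0.5423, -0.0253, 0.0359]
tool_rot: [0.738, 0.675, 0.001, -0.001]
ft_force: [2.6, 7.5, 1.3]
grip_width: 0.0501
```

send_rows:
  deltas:
    - {"tx": -0.05, "ty": 0, "tz": 0, "rx": 0, "ry": 0, "rz": 0}
    - {"tx": -0.1, "ty": 0, "tz": 0, "rx": 0, "ry": 0, "rz": 0}
    - {"tx": -0.1, "ty": 0, "tz": 0, "rx": 0, "ry": 0, "rz": 0}

```text
time: 13.98
position: [0.5423, -0.0254, 0.036]
tool_rot: [0.738, 0.675, 0.002, -0.001]
ft_force: [3.3, 12.6, 1.0]
grip_width: 0.0499
```

```bash
python3 look.py t14
```

```text
t 13.98 dock [35.7  4.2] z 36.0 delta cm [18.56 -0.51  0.17] rot [ 0.001 -0.004 -0.005] F [ 3.3 12.6  1. ]
110 x 130.96089494740224 149.7041180577898
[[122.7, -43.2, -37.1, -40.4], [131.7, -45.3, 11.8, -23.1], [140.7, -44.7, 42.1, -3.0]]
mean y -22.166666666666668 mid -19.400000000000002 slope 2.158333333333337
front x by y [149.7 149.2 149.7 148.3 147.8 149.4 149.4 148.7 148. ]
```

```bash
python3 -c "
from h import *
import pickle;c=pickle.load(open('top.pkl','rb'))
im=c['color'][155:215,305:350,::-1];cv2.imwrite('pics/t14zz.png',cv2.resize(im,None,fx=10,fy=10,interpolation=cv2.INTER_CUBIC))
snap('scene','s14.png')
im=cv2.imread('pics/s14.png')[195:295,230:350];cv2.imwrite('pics/s14z.png',cv2.resize(im,None,fx=6,fy=6,interpolation=cv2.INTER_CUBIC))"
```

```text
(no output)
```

View pics/t14zz.png

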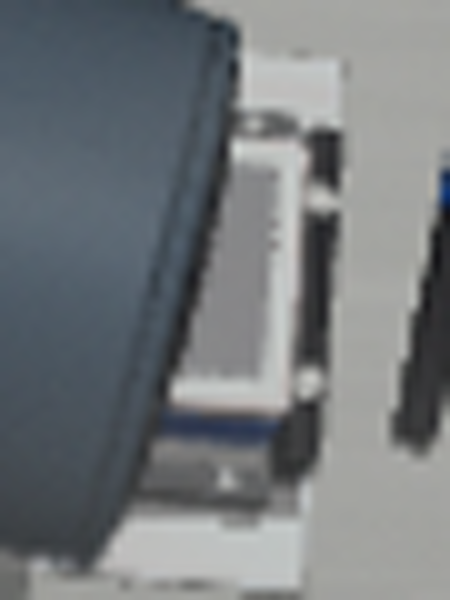

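View pics/s14z.png

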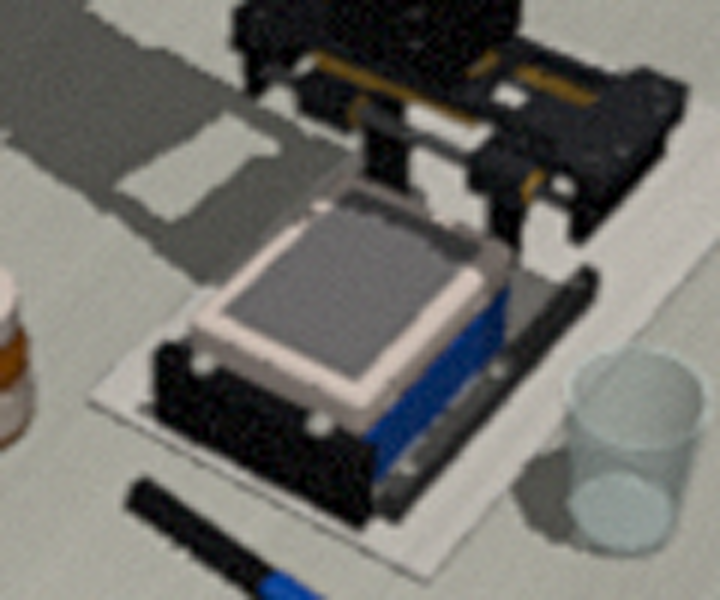

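The box sits flush against the stop with a gap to each rail. Now I'll back straight off and lift away.

send_rows:
  deltas:
    - {"tx": 0.3, "ty": 0, "tz": 0, "rx": 0, "ry": 0, "rz": 0}
    - {"tx": 0.8, "ty": 0, "tz": 0, "rx": 0, "ry": 0, "rz": 0}
    - {"tx": 2, "ty": 0, "tz": 0, "rx": 0, "ry": 0, "rz": 0}
    - {"tx": 4, "ty": 0, "tz": -0.5, "rx": 0, "ry": 0, "rz": 0}
    - {"tx": 6, "ty": 0, "tz": -2, "rx": 0, "ry": 0, "rz": 0}

```text
time: 14.5
position: [0.5454, 0.0321, 0.0543]
tool_rot: [0.738, 0.675, -0.002, -0.002]
ft_force: [-0.0, 0.5, -0.1]
grip_width: 0.0499
```

send_rows:
  deltas:
    - {"tx": 3, "ty": 0, "tz": -3, "rx": 0, "ry": 0, "rz": 0}
    - {"tx": 6, "ty": 0, "tz": -6, "rx": 0, "ry": 0, "rz": 0}
    - {"tx": 9, "ty": 0, "tz": -9, "rx": 0, "ry": 0, "rz": 0}
    - {"tx": 12, "ty": 0, "tz": -12, "rx": 0, "ry": 0, "rz": 0}
    - {"tx": 14, "ty": 0, "tz": -14, "rx": 0, "ry": 0, "rz": 0}

```text
time: 14.92
position: [0.5596, 0.1738, 0.1985]
tool_rot: [0.737, 0.676, 0.001, 0.001]
ft_force: [0.7, 1.0, 0.5]
grip_width: 0.0497
```

send_rows:
  deltas:
    - {"tx": 0, "ty": 0, "tz": 0, "rx": 0, "ry": 0, "rz": 0}
    - {"tx": 0, "ty": 0, "tz": 0, "rx": 0, "ry": 0, "rz": 0}
    - {"tx": 0, "ty": 0, "tz": 0, "rx": 0, "ry": 0, "rz": 0}

```text
time: 15.17
position: [0.5581, 0.1707, 0.1949]
tool_rot: [0.737, 0.676, -0.001, -0.0]
ft_force: [0.3, -0.3, 0.3]
grip_width: 0.0501
```

```bash
sed -i 's/<150)/<190)/' look.py; python3 look.py t15; python3 -c "
from h import *
snap('scene','s15.png')
im=cv2.imread('pics/s15.png')[195:295,230:350];cv2.imwrite('pics/s15z.png',cv2.resize(im,None,fx=6,fy=6,interpolation=cv2.INTER_CUBIC))"
```

```text
t 15.17 dock [-161.1    3.2] z 194.9 delta cm [-1.09 -0.29 16.  ] rot [-0.002  0.001 -0.002] F [ 0.3 -0.3  0.3]
1029 x 48.24911805844347 168.82136377485003
[[96.8, -43.1, 45.5, -0.7], [105.8, -42.8, 46.8, 1.4], [114.8, -43.4, 43.7, 0.9], [123.8, -43.6, 44.1, 0.3], [132.8, -43.1, 46.7, -0.6], [141.8, -42.0, 42.3, -1.7], [150.8, -43.6, 44.4, -0.9], [159.8, -44.0, 44.9, 2.4]]
mean y 0.1375 mid 0.7999999999999998 slope -0.015476190476190487
front x by y [166.6 166.1 167.9 167.6 167.1 166.6 168.8 168.5 167.7]
```

View pics/t15z.png

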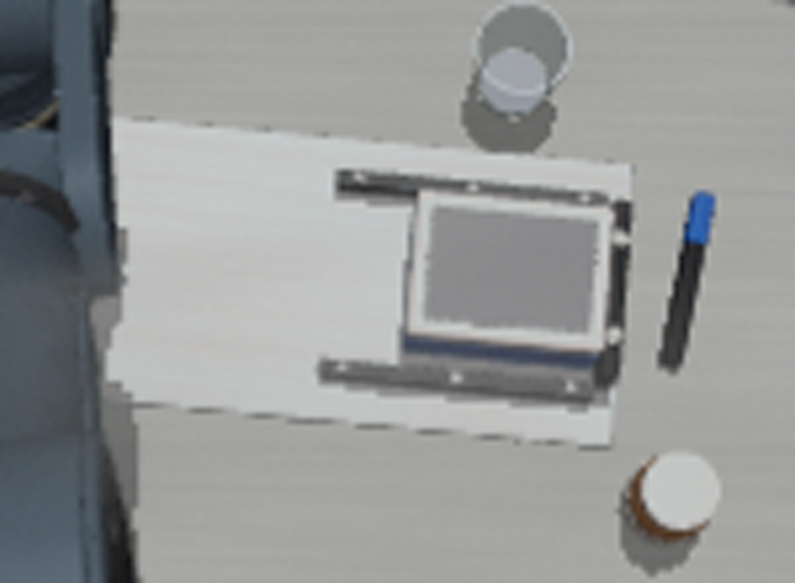

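View pics/s15z.png

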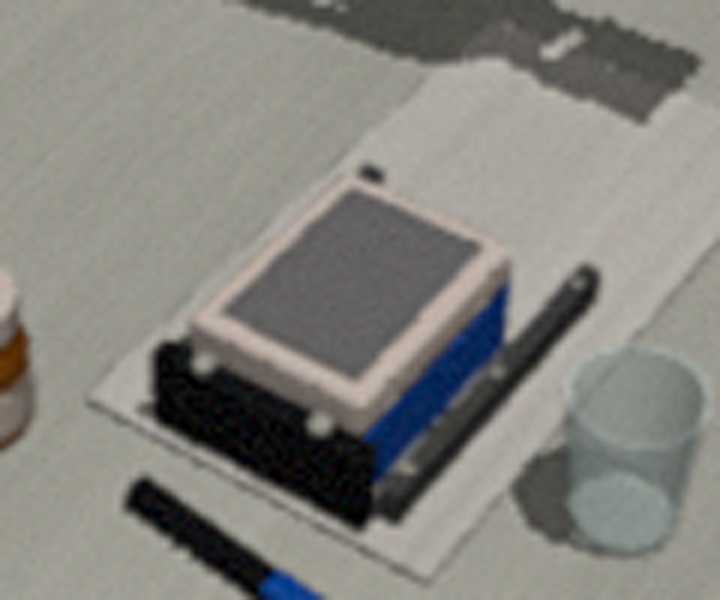

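The box is home, centred and square, and the arm is clear. Handing in.

```bash
python3 -c "
from h import *
print(robot.hand_in())"
```

```text
the job is handed in; nothing more can be done
None
```

The tipbox is home against the black end stop, and I've handed the job in at about 15 s of the 64 s allowed. I squared it with two fingers on its rear face, centred it with a two-finger push on its +y side, and pushed it down the lane. The fingertips stayed about 36 mm above the bench, clear of the 25 mm rails. I then backed straight off and lifted away.

**Last checks**
- **Home:** at the stop the arm stopped moving and the force rose to about 13 N. In the top picture the box front is at x ≈ 167.5 mm and the stop's face at about 167 mm; both read about 2–3 mm short of the true 170 mm.
- **Centred and square:** the box is at y ≈ +0.8 mm and the lane's middle at about +0.7 mm, which leaves roughly 10 mm to each rail. The front face looks flush with the stop.
- **Rails, tipping and bystanders:** I saw no contact with either rail, the box looks flat in every picture, and the bystanders near the dock are where they were. Wrist forces stayed below about 14 N.

**What disagreed**
- **After the side push:** the wrist camera showed the box centred, but the top camera put it about 3 mm towards the -y rail. I followed the top camera and corrected this during the push.
- **Slope of the sides:** the last depth reading gave about -0.015 rad, which is within its noise.

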